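# Clamp a gauge adapter for its leak test at the marked sealing force

## Robot

A 6-joint arm with a two-finger parallel gripper is mounted at the origin on a cart in front of the work surface, level with it; the furniture and walls round the work are solid. World frame = base frame: x ahead of the robot, y to its left, z up, the work surface at z = 0. Lengths are in m, angles in rad, forces in N, time in s.
With the tool pointing down it reaches from about 0.275 to 0.825 m from the base axis. Payload 5.2 kg.
Tool frame: the origin (TCP) lies midway between the tips of the shut fingers; the grasp point (between the pads) lies 19 mm behind it; z points along the fingers, y is the line along which they close (so a half turn about z gives the same grasp; the last joint's range is limited). The gripper opens to 93 mm and grips with 3 to 60 N. Pads are 15 mm wide; open, the fingers measure 128 mm over their backs; the gripper's body (75 mm by 188 mm) begins 65 mm behind the grasp point.
Start: joints at [1.02, 0.259, 1.535, -0, 1.348, -0.203], TCP at [0.187, 0.517, 0.219] pointing down, gripper open.
Joint ranges: [-3.14, 3.14], [-0.91, 2.08], [0.19, 2.58], [-1.22, 4.36], [0.22, 2.71], [-3.12, 3.12]. Speed limits (rad/s): [2.57, 2.57, 3.14, 3.14, 3.14, 3.14].

## Interface

Orientations are given as a unit quaternion [w, x, y, z].
In Python, from rig import bot gives the robot as it stands. The module is installed in compiled form; this text tells all that it offers.
- The arm moves only by the shell command python3 -m jog 'ROWS' [FORCE]. ROWS is text: rows parted by semicolons, each of 5 numbers parted by spaces: the shift along the tool's x, y, z normalised to -1 to 1, where 1 is 30 mm, then the turn about the tool's z normalised to -1 to 1, where 1 is 0.08 rad, then the closure, from 0 (fully open) to 1 (shut). In form: tx ty tz yaw fingers; .... A call has 1 to 12 rows; each row shifts and turns the commanded pose from where the row before left it, along the tool's axes as they then stand; what a row does not reach is not made up. A row lasts 1/10 s, in which the tool goes at most 50 mm and 8.59 degrees, less where a joint would pass 70% of its speed; a pose out of reach is approached as far as the arm can. A call with a number of a shift or a turn outside -1 to 1 is refused whole. A call with a gripper value outside its range is refused whole. The fingers move at their own pace and stop on an object; FORCE is the grip in N (left out, the last holds). Time passes only in rows, so rows that do not move let the fingers close. It gives the time, the measured TCP pose, the force, the opening and the grip force at its end, in the units of the state.
- bot.observe(): the state, without advancing time (a new reading comes with each control period).
- bot.grab_frame(name): name is "scene" or "top" or "wrist"; returns a dict with "img" (480x640x3 uint8, red, green, blue), "fx", "fy", "cx", "cy" (pixels), "R" (3x3) and "t" (3): a world point X has camera coordinates R X + t. Camera axes: x right, y down, z forward; pixel columns grow to the right and rows downward; lengths in m; the calibration is good to about 2 mm. A picture is of the moment at which its call begins. There is no depth.
- bot.close_job(): hands the job in; it is judged then, once.
Trained networks look in a picture, given as the dict that the camera call returned (one of the last four; its "shot" number tells which), for a name from the list of things; names that differ only in an ending like _2 or _b are one class to them, and where a whole thing is asked for, a point or a joint stands for the part that bears it (a point fixed in the world has none). Each returns a list of dicts, best first, with "p" (0 to 1); they miss things now and then, are a little off and sometimes report something else, mostly with a low value. They report only what shows in the picture. A call takes as long as a camera call.
- bot.silhouettes(picture, thing): "pixels" (480x640 bool, what is visible of it).
- bot.mark_of(picture, thing): "xyz" ([x, y, z] in m, in the coordinates of the camera as it stood for that picture, good to about 4 mm: a listed point, or the origin of a listed thing).
The state is a dict: "time_s": time; "joint_pos": joint angles; "qvel": joint speeds; "tau": joint torques, N m; "position": TCP position; "ee_rot": TCP orientation; "wrist_force": force on the tool from outside, world axes, zero at the start; "ft_torque": the same for the moment, N m; "grip_width": finger opening in m; "grip_force": force on a finger pad.
Only numpy, scipy, OpenCV 4.12 (cv2) and the standard library are available. Lean on these libraries where they do the work, as an engineer would, in place of code of your own. Each camera call takes 0.05 s, during which the arm holds its last target. There are 200 camera calls.

## Task

Lay the brass double-ended adapter gently in the groove of the leak-test clamp, lengthwise between the two rubber-nosed plungers, and let go of it. Then turn the black hand knob clockwise, slowly so that the seals are not crushed, to close the clamp on it until the dial pointer, which shows how far the sprung plunger is pushed back, rests in the green sector; never run the pointer into the red, and leave the other things on the bench where they are.

Things in the scene. Friction and masses are not known exactly. Their poses are not given: they have to be found in the camera images.
- brass_adapter: Loose brass double-ended adapter, 45 mm long, 55 to 100 g, lying on its side along its own y axis (ends alike). Round threads 17 mm in diameter; in the middle a hexagon 12 mm long, 21 mm high across flats, 24 mm across corners along its x: grasp it there. Origin: middle of its underside. It starts at one of three places at the left; the silver adapter and knurled fitting lie at the others.
- adapter_centre (a point): Centre of the brass adapter, on its long axis, 10.5 mm above its underside.
- clamp: Leak-test clamp, fixed to the bench: dark base 92 (x) x 278 (y) x 12 mm; knob housing at -y, dial housing at +y, each 52 (x) x 72 (y) mm, 80 mm high, from 48 to 120 mm off the middle. Origin: middle of the base's underside; y is the clamping axis (from knob to dial), which runs 60 mm above the bench over x = 0; z up.
- cradle: Grooved rail between the housings, 21 mm wide, 48 mm long in y; the fingers can straddle it (beside it only the base). Origin: middle of the groove floor, 49.5 mm above the bench; axes as the clamp. The groove (12 mm flat floor, 60 degree cheeks 5 mm high, sideways capture 2 mm) takes the lower half of the hexagon, which slides along it; seated, the adapter's centre is 10.5 mm above this origin.
- tail_pad: Driven plunger at the knob side: black rubber nose 17.6 mm in diameter on a steel rod, on the clamping axis; the origin is the middle of its face, which looks to +y of the clamp. The rod moves to +y by 4 mm per radian of the knob; but the soft nose first gives under 2 N by 0.5 to 4 mm (wear, not visible) until it bears, so the turn cannot be reckoned from the gap.
- head_pad: Sprung plunger opposite, 17.6 mm in diameter, rubber face; origin: middle of its face, which looks to -y of the clamp. At the start the faces stand 51 to 55 mm apart. A spring holds it out (4 N at rest, 2 N more per mm); pushed, it moves to +y, 6 mm at the set mark. It is damped: about 1 N more for each mm/s of speed.
- knob (a joint): Angle of the hand knob, rad, growing as it turns clockwise seen from above (closing the clamp). It starts between 0 and 1 and stays where it is left (friction 0.12 N m; about 0.19 N m to turn it at the mark); 3 to 5 rad of turning are needed, range to 5.8.
- knob_top (a point): Centre of the top of the hand knob: round, black, fluted, 40 mm in diameter and 30 mm high, upright axis, top 119.5 mm above the bench, its underside 9.5 mm above the housing. It can be gripped at any angle and the open fingers can turn round it.
- pointer (a joint): Angle of the dial pointer on top of the +y housing, rad: 0 with the sprung plunger at rest, growing clockwise by 1 rad for each 6 mm that it is pushed back. The set mark is at 1.0, where the pointer points along the clamp's +x; the green sector spans 0.88 to 1.12, the red sector begins at 1.3.
- steel_adapter: A silver double-ended adapter, 45 mm long, hexagon 19 mm across; not to be moved.
- knurled_fitting: A silver knurled fitting, 26 mm wide, 30 mm high, standing; not to be moved.
- spanner: An open-end spanner, 181 mm long, lying at the right front; not to be moved.
- washer_tin: A round green tin, 69 mm in diameter, 24 mm high, at the right; not to be moved.
- memo_pad: A yellow memo pad, 76 mm square, at the right front; not to be moved.

How it is judged:
On the way:
1. the brass adapter lies seated in the groove between the plungers, let go, with the clamp still slack (x of adapter_centre in the frame of clamp between -0.003 and 0.003 m and z of adapter_centre in the frame of clamp between 0.057 and 0.063 m and angle between the y axis of brass_adapter and the y axis of clamp, either way round below 0.12 rad and value of joint pointer below 0.15 rad and contact force between the fingers and brass_adapter below 0.1 N), for 0.2 s.
At the end, for the whole second after the job is handed in: The pointer rests in the green sector (0.88 to 1.12 rad) with the brass adapter clamped between the plungers in the groove, at rest, its centre within 3 mm of the clamping axis sideways and in height and its length along that axis within 0.12 rad; the robot has let go (value of joint pointer between 0.88 and 1.12 rad and x of adapter_centre in the frame of clamp between -0.003 and 0.003 m and z of adapter_centre in the frame of clamp between 0.057 and 0.063 m and angle between the y axis of brass_adapter and the y axis of clamp, either way round below 0.12 rad and linear speed of brass_adapter below 0.005 m/s); the robot touches nothing.
It fails at once if the pointer is run into the red (past 1.3 rad) (value of joint pointer above 1.3 rad).
It fails at once if the driven plunger squeezes the adapter with more than 25 N, crushing the seals (contact force between brass_adapter and tail_pad above 25 N).
It fails at once if the adapter is pressed into the groove with more than 20 N (contact force between brass_adapter and cradle above 20 N).
It fails at once if one of the other things named is moved by more than 20 mm (distance of any of steel_adapter, knurled_fitting, spanner, washer_tin, memo_pad from where it was at the start of the episode above 0.02 m).
It also fails if it takes over 64 s, if anything falls off the work surface, if the arm or the gripper's body presses on something with over 40 N, if the wrist force passes 120 N, or if a joint passes its speed limit or range.

## Working session

There is one attempt and no reset: what is moved stays moved. The work goes in short steps, Python scripts to look and compute and a shell command to move; the robot and the scene stay as the last step left them, time stands still between calls to the robot, and variables do not carry over. Pictures are saved under pics/ and viewed, at most 10 in all, crops included, and the job is handed in when it is done.

```bash
mkdir -p pics; cat > h.py <<'E'
import numpy as np, cv2
from rig import bot
def W(f,p): return np.array(f["R"]).T@(np.array(p)-np.array(f["t"]))
def marks(cam,names):
    f=bot.grab_frame(cam)
    for n in names:
        r=bot.mark_of(f,n)
        for d in r[:2]: print(cam,n,round(d["p"],2),np.round(W(f,d["xyz"]),4))
    return f
def save(f,n): cv2.imwrite("pics/"+n,f["img"][:,:,::-1])
def ray(f,u,v,z):
    R=np.array(f["R"]);c=-R.T@np.array(f["t"]);d=R.T@np.array([(u-f["cx"])/f["fx"],(v-f["cy"])/f["fy"],1]);return c+d*(z-c[2])/d[2]
E
python3 - <<'E'
from h import *
N=["brass_adapter","adapter_centre","clamp","cradle","tail_pad","head_pad","knob_top"]
for c in("scene","top"):
    f=marks(c,N); save(f,c+"0.png")
s=bot.observe(); print({k:np.round(v,3) for k,v in s.items()})
E
```

```text
scene brass_adapter 0.5 [0.4488 0.1719 0.002 ]
scene brass_adapter 0.47 [0.4844 0.2416 0.0007]
scene adapter_centre 0.54 [0.4393 0.1772 0.0088]
scene clamp 0.76 [ 5.581e-01 -1.059e-01  4.000e-04]
scene cradle 0.79 [ 0.5624 -0.1075  0.0453]
scene tail_pad 0.56 [ 0.448   0.1751 -0.0008]
scene tail_pad 0.52 [ 0.5543 -0.1311  0.0632]
scene head_pad 0.39 [ 0.5645 -0.0805  0.0617]
scene knob_top 0.73 [ 0.5382 -0.195   0.1209]
scene knob_top 0.54 [0.4702 0.3244 0.0035]
top brass_adapter 0.54 [ 0.4469  0.1754 -0.0011]
top brass_adapter 0.45 [ 0.482  -0.4312 -0.0032]
top adapter_centre 0.68 [ 0.5637 -0.0791  0.0583]
top adapter_centre 0.65 [ 0.4823 -0.4328 -0.0015]
top clamp 0.62 [ 0.5597 -0.1063 -0.0011]
top cradle 0.53 [ 0.5618 -0.105   0.0469]
top tail_pad 0.38 [ 0.5576 -0.1293  0.0594]
top head_pad 0.58 [ 0.5651 -0.0763  0.0611]
top knob_top 0.77 [ 0.5409 -0.1986  0.1172]
{'time_s': np.float64(0.8), 'joint_pos': array([ 1.02 ,  0.259,  1.535,  0.   ,  1.348, -0.203]), 'qvel': array([-0.   ,  0.002, -0.001,  0.001,  0.   , -0.001]), 'tau': array([-1.0000e-03, -4.3714e+01, -2.8429e+01,  7.2000e-02,  3.1000e-02,
       -0.0000e+00]), 'position': array([0.187, 0.517, 0.219]), 'ee_rot': array([0.   , 0.173, 0.985, 0.   ]), 'wrist_force': array([ 0.074,  0.008, -0.209]), 'ft_torque': array([ 0.042,  0.014, -0.022]), 'grip_force': np.float64(0.0), 'grip_width': np.float64(0.093)}
```

View pics/top0.png

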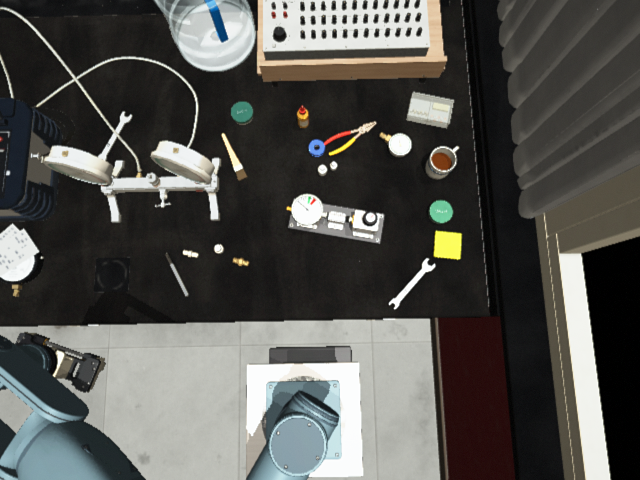

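View pics/scene0.png

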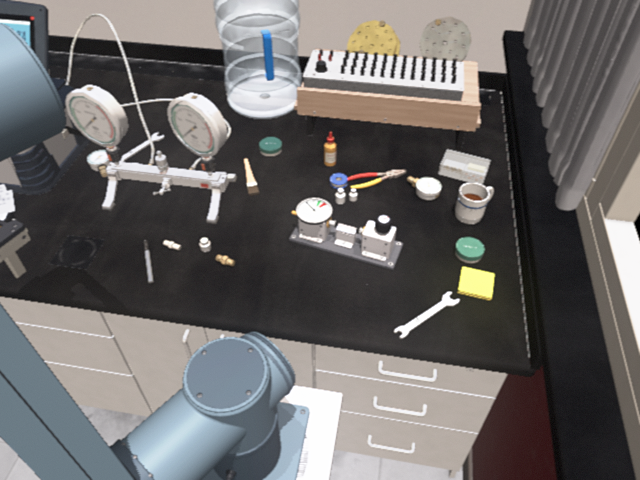

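The top view shows the brass adapter at (240,262), the fitting at (219,249), the steel adapter at (190,254), and the clamp at (337,218) with its knob on the right. I'll move above the adapter.

```bash
python3 -m jog '-1 -.65 0 0 0;-1 -.65 0 0 0;-1 -.65 0 0 0;-1 -.65 0 0 0;-1 -.65 0 0 0;-1 -.65 0 0 0;-1 -.65 0 0 0;-1 -.65 0 0 0;-1 -.65 0 0 0;-1 -.65 0 0 0;-1 -.65 0 0 0;-1 -.65 0 0 0' 10
python3 -m jog '0 0 0 1 0;0 0 0 1 0;0 0 0 1 0;0 0 0 1 0;0 0 0 1 0;0 0 0 1 0;0 0 0 1 0;0 0 0 1 0;0 0 0 1 0;0 0 0 1 0;0 0 0 1 0;0 0 0 1 0'
python3 - <<'E'
from h import *
f=marks("wrist",["brass_adapter","adapter_centre","steel_adapter","knurled_fitting"]); save(f,"w1.png")
for d in bot.silhouettes(f,"brass_adapter")[:2]:
    v,u=np.nonzero(d["pixels"]); P=np.array([ray(f,a,b,.0105)[:2] for a,b in zip(u,v)])
    w,V=np.linalg.eigh(np.cov(P.T)); print(d["p"],len(u),u.mean(),v.mean(),P.mean(0),np.sqrt(w),V[:,1],np.arctan2(V[1,1],V[0,1]))
s=bot.observe();print(s["position"],s["joint_pos"])
E
```

```text
time_s: 2.0
position: [0.4469, 0.1731, 0.2189]
ee_rot: [0.0, 0.173, 0.985, 0.0]
wrist_force: [1.0, 0.1, -0.1]
grip_width: 0.0928
grip_force: 0.0
time_s: 3.2
position: [0.4461, 0.1744, 0.2187]
ee_rot: [0.0, 0.61, 0.793, 0.0]
wrist_force: [0.4, 0.6, -0.3]
grip_width: 0.0929
grip_force: 0.0
wrist brass_adapter 0.98 [ 0.4408  0.1744 -0.002 ]
wrist adapter_centre 0.81 [0.4438 0.1775 0.0098]
wrist steel_adapter 0.93 [0.4712 0.325  0.0009]
wrist knurled_fitting 0.72 [ 4.802e-01  2.399e-01 -2.000e-04]
0.95 882 318.0442176870748 208.0408163265306 [0.4431595  0.17624869] [0.00503581 0.01273796] [0.26198438 0.96507211] 1.3057185018146564
[0.44610786 0.17437246 0.21870379] [ 1.39218579e-01  1.29814202e-01  1.69688445e+00 -5.83722014e-05
  1.31484439e+00 -1.25370667e-01]
```

View pics/w1.png

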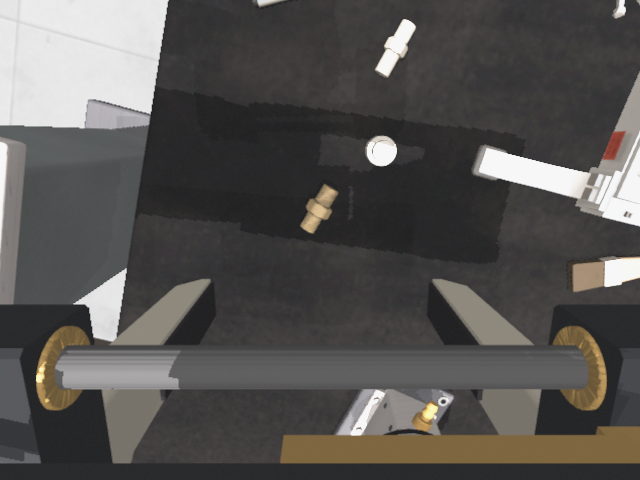

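Brass adapter is at (318,208) in the wrist view, with a clear space around it. Aligning and descending.

```bash
python3 -m jog '0 0 0 1 0;0 0 0 1 0;0 0 0 1 0;0 0 0 1 0;0 0 0 1 0;0 0 0 1 0;0 0 0 .6 0;.03 -.11 1 0 0;0 0 1 0 0;0 0 1 0 0;0 0 1 0 0'
python3 - <<'E'
from h import *
f=marks("wrist",["brass_adapter","adapter_centre"])
for d in bot.silhouettes(f,"brass_adapter")[:2]:
    v,u=np.nonzero(d["pixels"]); P=np.array([ray(f,a,b,.0105)[:2] for a,b in zip(u,v)])
    w,V=np.linalg.eigh(np.cov(P.T)); print(d["p"],len(u),u.mean(),v.mean(),P.mean(0),np.sqrt(w),np.arctan2(V[1,1],V[0,1]))
s=bot.observe();print(s["position"],s["joint_pos"])
E
```

```text
time_s: 4.6
position: [0.4433, 0.1762, 0.0978]
ee_rot: [0.0, 0.794, 0.608, 0.0]
wrist_force: [0.4, -0.3, -0.1]
grip_width: 0.0928
grip_force: 0.0
wrist brass_adapter 0.64 [ 0.4415  0.1711 -0.0024]
wrist adapter_centre 0.82 [0.4428 0.1763 0.0146]
0.57 1962 319.56676860346585 243.57951070336392 [0.4434605  0.17688227] [0.00538769 0.01284616] 1.2994992063118105
[0.44315371 0.17612061 0.09889769] [1.43779371e-01 2.50276546e-01 1.86980001e+00 1.99733655e-05
 1.02250004e+00 4.08215943e-01]
```

```bash
python3 -m jog '0 0 1 0 0;0 0 1 0 0;0 0 .9 0 0;0 0 .27 0 0;0 0 0 0 .3;0 0 0 0 .6;0 0 0 0 1;0 0 0 0 1;0 0 0 0 1;0 0 0 0 1' 15
python3 -m jog '0 0 0 0 1;0 0 0 0 1;0 0 -.5 0 1;0 0 -1 0 1;0 0 -1 0 1;0 0 -1 0 1;0 0 -1 0 1;0 0 0 0 1' 15
```

```text
time_s: 5.8
position: [0.4434, 0.1762, 0.004]
ee_rot: [0.0, 0.794, 0.608, 0.0]
wrist_force: [-0.2, 0.0, 0.7]
grip_width: 0.0497
grip_force: 0.0
time_s: 6.6
position: [0.4459, 0.1766, 0.1424]
ee_rot: [0.002, 0.794, 0.608, 0.003]
wrist_force: [0.1, 0.1, -0.9]
grip_width: 0.0009
grip_force: 0.0
```

The fingers are slow, so the lift came too early. I'll reopen, go back over it and look.

```bash
python3 -m jog '0 0 0 0 0;0 0 0 0 0;0 0 0 0 0;0 0 0 0 0;0 0 0 0 0;0 0 0 0 0;0 0 0 0 0;0 0 0 0 0;0 0 0 0 0;0 0 0 0 0;0 0 0 0 0;0 0 0 0 0'
cat >> h.py <<'E'
def adap(cam="wrist",z=.0105):
    f=marks(cam,["brass_adapter","adapter_centre"])
    for d in bot.silhouettes(f,"brass_adapter")[:2]:
        v,u=np.nonzero(d["pixels"]); P=np.array([ray(f,a,b,z)[:2] for a,b in zip(u,v)])
        w,V=np.linalg.eigh(np.cov(P.T)); print(d["p"],len(u),u.mean(),v.mean(),P.mean(0),np.sqrt(w),np.arctan2(V[1,1],V[0,1]))
    s=bot.observe();q=s["joint_pos"];print(s["position"],q,"psi",q[0]-q[5],"w",s["grip_width"])
    return f
E
python3 -c "
from h import *
adap()"
```

```text
time_s: 7.8
position: [0.4432, 0.1762, 0.1386]
ee_rot: [0.0, 0.794, 0.608, 0.0]
wrist_force: [-0.7, 0.2, 0.2]
grip_width: 0.0907
grip_force: 0.0
wrist brass_adapter 0.83 [ 0.4435  0.1731 -0.0037]
wrist adapter_centre 0.83 [0.4432 0.1752 0.0104]
0.85 1458 319.68930041152265 229.76406035665295 [0.44326722 0.17664039] [0.00529851 0.01284553] 1.2985026979473246
[0.44317404 0.1761225  0.13855676] [1.43781950e-01 2.01233456e-01 1.82080523e+00 1.21709810e-05
 1.11954164e+00 4.08767162e-01] psi -0.2649852122171291 w 0.09251046350501609
```

```bash
python3 -m jog '0 0 1 0 .4;0 0 1 0 .4;0 0 1 0 .4;0 0 1 0 .4;0 0 .5 0 .4;0 0 0 0 .8;0 0 0 0 .8;0 0 0 0 .8;0 0 0 0 .8;0 0 0 0 .8;0 0 0 0 .8;0 0 0 0 .8' 15
```

```text
time_s: 9.2
position: [0.4435, 0.1762, 0.0041]
ee_rot: [0.0, 0.794, 0.608, 0.0]
wrist_force: [-0.5, 1.2, 4.8]
grip_width: 0.0217
grip_force: 15.0
```

```bash
python3 -m jog '0 0 -.3 0 .8;0 0 -1 0 .8;0 0 -1 0 .8;0 0 -1 0 .8;0 0 -1 0 .8;0 0 -.9 0 .8'
python3 -m jog '-.89 .7 0 0 .8;-.89 .7 0 0 .8;-.89 .7 0 0 .8;-.89 .7 0 0 .8;-.89 .7 0 0 .8;-.89 .7 0 0 .8;-.89 .7 0 0 .8;-.89 .7 0 0 .8;-.89 .7 0 0 .8;0 0 0 0 .8;0 0 0 0 .8'
python3 - <<'E'
from h import *
f=adap("wrist",.165); save(f,"w2.png")
f=marks("wrist",["clamp","cradle","tail_pad","head_pad","knob_top"])
f=marks("top",["clamp","cradle","tail_pad","head_pad","knob_top"])
r=bot.silhouettes(f,"clamp")[0]; m=r["pixels"].astype(np.uint8); print(r["p"],cv2.minAreaRect(np.argwhere(m)[:,::-1].astype(np.float32)))
E
```

```text
time_s: 9.8
position: [0.4429, 0.1761, 0.1614]
ee_rot: [0.0, 0.794, 0.608, 0.0]
wrist_force: [-0.2, -0.3, -0.4]
grip_width: 0.0222
grip_force: 15.0
time_s: 10.9
position: [0.5622, -0.1056, 0.1593]
ee_rot: [-0.001, 0.795, 0.607, -0.0]
wrist_force: [-0.8, -0.3, -1.0]
grip_width: 0.0221
grip_force: 15.0
wrist brass_adapter 0.84 [ 0.5604 -0.1103  0.1511]
wrist adapter_centre 0.95 [ 0.5611 -0.1056  0.1658]
wrist adapter_centre 0.56 [ 0.5586 -0.1086  0.0459]
0.71 4241 320.2008960150908 295.7146899316199 [ 0.56328145 -0.10324079] [0.00543197 0.01196593] 1.2965653640537542
0.17 36512 313.44944127957933 166.72888365468887 [ 0.57439979 -0.05347586] [0.01441363 0.04202518] 1.3704562200846138
[ 0.56212318 -0.10405301  0.15966946] [-3.78215476e-01  3.42445829e-01  1.56771701e+00  2.08180096e-04
  1.23197030e+00 -1.14519588e-01] psi -0.26369588851818204 w 0.022048293884294422
wrist clamp 0.91 [ 0.557  -0.1088  0.0046]
wrist cradle 0.84 [ 0.5613 -0.1069  0.0496]
wrist head_pad 0.68 [ 0.5649 -0.0805  0.0593]
wrist knob_top 0.83 [ 0.5468 -0.1999  0.1153]
top clamp 0.6 [ 0.5607 -0.1071 -0.0032]
top cradle 0.58 [ 0.5607 -0.1041  0.0529]
top cradle 0.21 [ 0.578  -0.4151  0.004 ]
top knob_top 0.53 [ 0.5424 -0.1974  0.1188]
0.66 ((340.46441650390625, 219.30511474609375), (87.88381958007812, 32.90108871459961), 14.42077350616455)
```

View pics/w2.png

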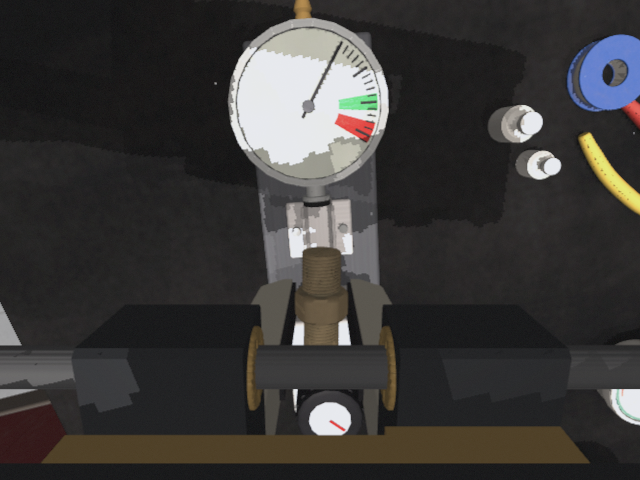

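```bash
python3 - <<'E'
from h import *
f=bot.grab_frame("wrist"); 
r=lambda u,v,z:ray(f,u,v,z)[:2]
L=[r(247,50,.012),r(270,288,.012)];Rr=[r(371,35,.012),r(381,290,.012)]
for a,b in(L,Rr): d=a-b; print(a,b,np.arctan2(d[1],d[0]))
k=r(330,418,.1195)
for z in(.08,.09,.1): d=r(308,103,z)-k; print(z,k,r(308,103,z),np.linalg.norm(d),np.arctan2(d[1],d[0]),(k+r(308,103,z))/2)
for e in((289,205,291,255),(351,200,352,253)):
  a,b=r(*e[:2],.0545),r(*e[2:],.0545); d=a-b; print("rail",a,b,np.arctan2(d[1],d[0]))
cv2.imwrite("pics/w3.png",cv2.resize(f["img"][180:440,220:420,::-1],None,fx=3,fy=2.3,interpolation=2))
E
```

```text
[0.54627223 0.03041979] [ 0.50949734 -0.14533678] 1.364534411963423
[0.63322725 0.01681829] [ 0.59663309 -0.17090832] 1.3782773090370006
0.08 [ 0.54423595 -0.196021  ] [ 0.5788677  -0.02067893] 0.17872940434860268 1.375796468300779 [ 0.56155182 -0.10834997]
0.09 [ 0.54423595 -0.196021  ] [ 0.57895222 -0.02148117] 0.17795891115161327 1.3744570106585206 [ 0.56159408 -0.10875109]
0.1 [ 0.54423595 -0.196021  ] [ 0.57903675 -0.0222834 ] 0.17718874001546775 1.3731059063627262 [ 0.56163635 -0.1091522 ]
rail [ 0.54881386 -0.07779586] [ 0.54031982 -0.11165669] 1.325016439905162
rail [ 0.58972647 -0.08544837] [ 0.58136465 -0.12135571] 1.3420016611431755
```

View pics/w3.png

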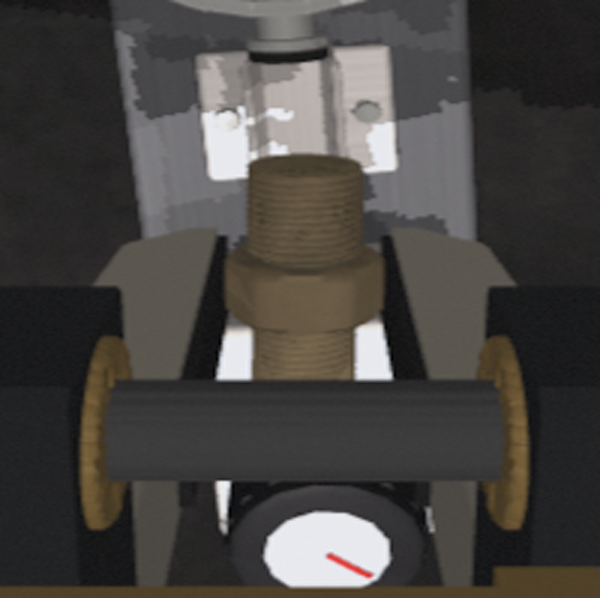

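```bash
python3 - <<'E'
from h import *
f=bot.grab_frame("wrist"); 
for z in(.014,.018,.022):
  c=[ray(f,220+a/3,180+b/2.3,z)[:2] for a,b in((197,55),(388,45),(212,180),(397,170))]
  c=np.array(c); far=(c[0]+c[1])/2; near=(c[2]+c[3])/2; d=far-near
  print(z,"mid",c.mean(0),"len",np.linalg.norm(d),np.arctan2(d[1],d[0]),"wid",np.linalg.norm(c[0]-c[1]))
print("head",ray(f,220+287/3,180+60/2.3,.0688))
f2=bot.grab_frame("top"); cv2.imwrite("pics/t3.png",cv2.resize(f2["img"][180:260,280:400,::-1],None,fx=6,fy=6,interpolation=2))
E
```

```text
0.014 mid [ 0.56159078 -0.10817585] len 0.04367960526849981 1.3756864062093417 wid 0.04908176296316544
0.018 mid [ 0.56183984 -0.10730236] len 0.04311729684323854 1.3756864062093375 wid 0.04844990998117955
0.022 mid [ 0.56208889 -0.10642887] len 0.042554988417977245 1.3756864062093408 wid 0.047818056999193864
head [ 0.56665502 -0.08094409  0.0688    ]
```

```bash
python3 -m jog '-.1 0 0 -.9 .8;0 0 1 0 .8;0 0 .9 0 .8;0 0 .8 0 .8;0 0 .4 0 .8;0 0 0 0 .8;0 0 0 0 .8'
python3 - <<'E'
from h import *
f=adap("wrist",.0705); 
marks("wrist",["cradle","head_pad","tail_pad"])
cv2.imwrite("pics/w4.png",cv2.resize(f["img"][160:440,200:440,::-1],None,fx=3,fy=2.1,interpolation=2))
E
```

```text
time_s: 12.6
position: [0.5624, -0.1084, 0.0672]
ee_rot: [0.0, 0.772, 0.636, 0.0]
wrist_force: [-0.1, -0.1, -0.1]
grip_width: 0.022
grip_force: 15.0
wrist brass_adapter 0.71 [ 0.5626 -0.1123  0.0608]
wrist adapter_centre 0.75 [ 0.5618 -0.1058  0.0762]
0.81 3952 320.39676113360326 295.6343623481781 [ 0.56314251 -0.10690459] [0.00525893 0.01190565] 1.3802640426259438
[ 0.56275161 -0.10851905  0.06789359] [-3.85057152e-01  4.38966498e-01  1.67206978e+00  1.06936030e-05
  1.02809801e+00 -1.92044545e-01] psi -0.19301260695249484 w 0.02214554590471435
wrist cradle 0.4 [ 0.5652 -0.0833  0.0582]
wrist head_pad 0.66 [ 0.5691 -0.0863  0.0597]
```

View pics/w4.png

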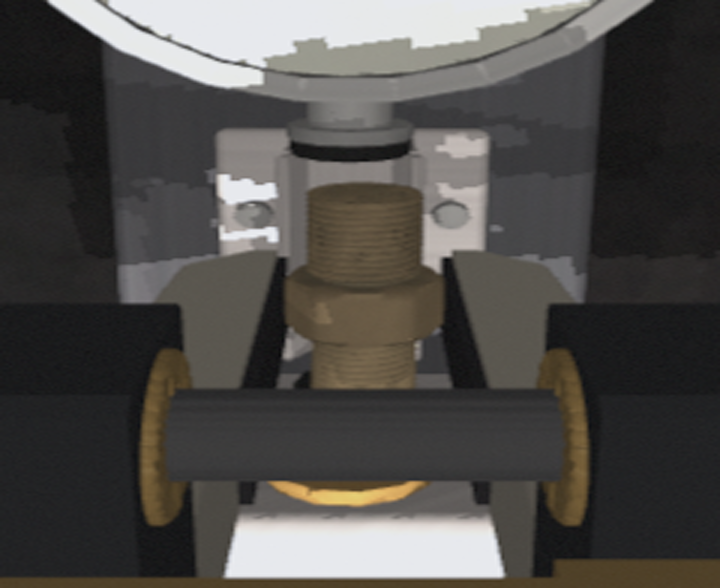

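The adapter (crop x≈364) sits about 1.7 mm to the right of the groove and pad centre (≈352). I'll shift it left, then lower.

```bash
python3 -m jog '0 -.057 0 0 .8;0 0 .1 0 .8;0 0 .1 0 .8;0 0 .1 0 .8;0 0 .05 0 .8;0 0 0 0 .8;0 0 0 0 .8'
python3 - <<'E'
from h import *
f=adap("wrist",.0605); 
s=bot.observe();print(s["wrist_force"])
E
```

```text
time_s: 13.7
position: [0.5602, -0.1079, 0.056]
ee_rot: [-0.0, 0.772, 0.636, -0.0]
wrist_force: [-0.1, 0.6, -1.2]
grip_width: 0.0224
grip_force: 15.0
wrist brass_adapter 0.68 [ 0.5596 -0.1102  0.0469]
wrist adapter_centre 0.98 [ 0.5595 -0.109   0.0607]
wrist adapter_centre 0.4 [ 0.5587 -0.112   0.0482]
0.75 4146 320.3437047756874 296.3683068017366 [ 0.56091139 -0.10616723] [0.005408   0.01196152] 1.3534145477816484
[ 0.56027785 -0.10788593  0.05617217] [-3.85650618e-01  4.50801165e-01  1.68745763e+00 -2.21826952e-05
  1.00309219e+00 -1.92694811e-01] psi -0.19295580641362375 w 0.022242139622655675
[-0.44411636 -0.56384772 -0.59308265]
```

```bash
python3 -m jog '0 0 .03 0 .8;0 0 .02 0 .8;0 0 0 0 .8;0 0 0 0 .8'
python3 - <<'E'
from h import *
f=bot.grab_frame("wrist")
s=bot.observe();print(s["position"],s["wrist_force"])
cv2.imwrite("pics/w5.png",cv2.resize(f["img"][160:440,200:440,::-1],None,fx=3,fy=2.1,interpolation=2))
E
```

```text
time_s: 14.3
position: [0.5602, -0.1079, 0.0546]
ee_rot: [0.0, 0.772, 0.636, 0.0]
wrist_force: [-1.1, 0.3, 0.2]
grip_width: 0.0223
grip_force: 15.1
[ 0.56015312 -0.10786429  0.05454102] [ 0.87372816  0.19083861 -0.90317474]
```

View pics/w5.png

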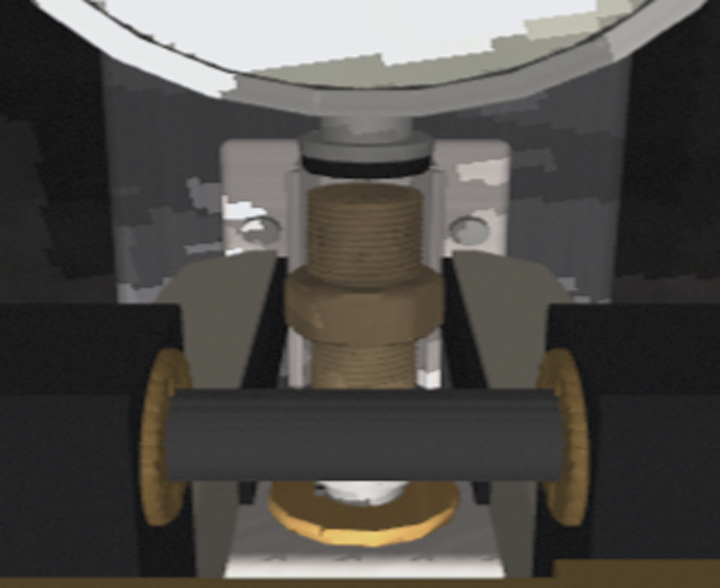

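```bash
python3 -m jog '0 0 .03 0 .8;0 0 0 0 .8;0 0 0 0 .8'; python3 -m jog '0 0 .02 0 .8;0 0 0 0 .8;0 0 0 0 .8'
```

```text
time_s: 14.65
position: [0.5604, -0.1079, 0.0539]
ee_rot: [0.0, 0.772, 0.636, 0.0]
wrist_force: [-0.0, 0.8, 2.0]
grip_width: 0.0223
grip_force: 15.0
time_s: 14.95
position: [0.5604, -0.1079, 0.0537]
ee_rot: [0.0, 0.772, 0.636, 0.0]
wrist_force: [-2.2, 0.7, 5.5]
grip_width: 0.0223
grip_force: 15.0
```

```bash
python3 -m jog '0 0 0 0 .7;0 0 0 0 .6;0 0 0 0 .5;0 0 0 0 .3;0 0 0 0 .3;0 0 -.2 0 .3;0 0 -1 0 .3;0 0 -1 0 .3;0 0 -1 0 .1;0 0 -.6 0 .1'
python3 - <<'E'
from h import *
f=adap("wrist",.0605); marks("wrist",["knob_top"])
cv2.imwrite("pics/w6.png",cv2.resize(f["img"][180:480,200:440,::-1],None,fx=3,fy=2,interpolation=2))
E
```

```text
time_s: 15.95
position: [0.5612, -0.1082, 0.1702]
ee_rot: [0.002, 0.772, 0.636, 0.001]
wrist_force: [0.1, 0.0, 0.5]
grip_width: 0.0764
grip_force: 0.0
wrist brass_adapter 0.87 [ 0.5574 -0.116   0.0424]
wrist brass_adapter 0.57 [ 0.3706 -0.3174 -0.0037]
wrist adapter_centre 0.72 [ 0.5594 -0.1091  0.0587]
0.91 1631 318.6468424279583 234.8651134273452 [ 0.56092804 -0.10720155] [0.00528485 0.0126887 ] 1.3660883486501474
[ 0.56007051 -0.10782184  0.16701297] [-3.85666651e-01  3.33291906e-01  1.56193247e+00 -4.74753023e-05
  1.24591063e+00 -1.92641900e-01] psi -0.19302475120139712 w 0.08350791322459504
wrist knob_top 0.67 [ 0.5471 -0.1984  0.1142]
```

View pics/w6.png

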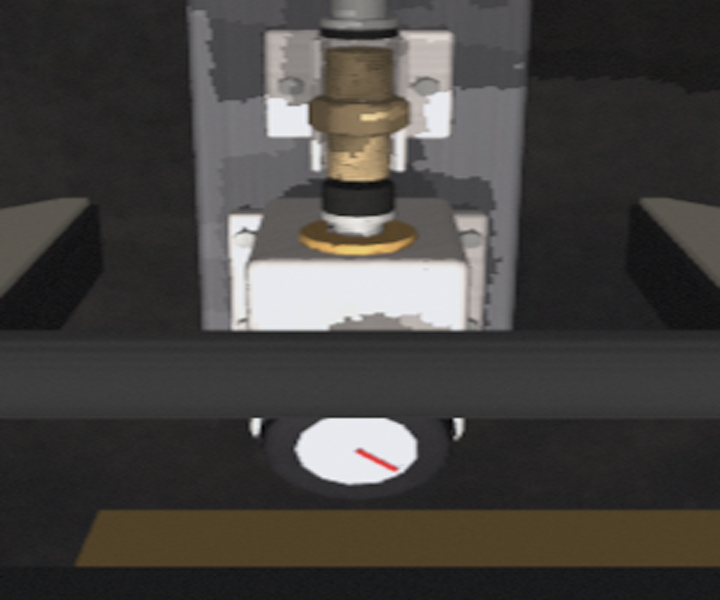

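Seated and free: the adapter lies in line between the plungers. Next I'll go over the knob and wind the wrist back.

```bash
python3 - <<'E'
from h import *
f=bot.grab_frame("wrist"); print(ray(f,319,405,.1195))
E
python3 -m jog '-.75 0 0 0 0;-.75 0 0 0 0;-.75 0 0 0 0;-.75 0 0 0 0;0 0 0 -1 0;0 0 0 -1 0;0 0 0 -1 0;0 0 0 -1 0;0 0 0 -1 0;0 0 0 -1 0;0 0 0 -1 0;0 0 0 -1 0'
python3 -m jog '0 0 0 -1 0;0 0 0 -1 0;0 0 0 -1 0;0 0 0 -1 0;0 0 0 -1 0;0 0 0 -1 0;0 0 0 -1 0;0 0 0 -1 0;0 0 0 -1 0;0 0 0 -1 0;0 0 0 -1 0;0 0 0 -1 0'
python3 -m jog '0 0 0 -1 0;0 0 0 -1 0;0 0 0 -1 0;0 0 0 -1 0;0 0 0 -1 0;0 0 0 -1 0;0 0 0 -1 0;0 0 0 -1 0;0 0 0 -1 0;0 0 0 -1 0;0 0 0 -1 0;0 0 0 0 0'
python3 - <<'E'
from h import *
f=marks("wrist",["knob_top"]); marks("top",["knob_top"])
for d in bot.silhouettes(f,"knob_top")[:1]:
    v,u=np.nonzero(d["pixels"]); print(d["p"],u.mean(),v.mean(),u.min(),u.max(),v.min(),v.max())
g=f["img"].astype(int).min(2); g[:200]=0; m=(g>180).astype(np.uint8)
n,_,st,c=cv2.connectedComponentsWithStats(m)
for i in range(1,n):
    if 300<st[i,4]<8000 : print(st[i],c[i],ray(f,*c[i],.1195))
s=bot.observe();print(s["position"],s["joint_pos"])
E
```

```text
[ 0.54174083 -0.19383065  0.1195    ]
time_s: 17.5
position: [0.5423, -0.1958, 0.1655]
ee_rot: [-0.001, 0.531, 0.847, -0.0]
wrist_force: [0.3, -0.4, -0.4]
grip_width: 0.0931
grip_force: 0.0
time_s: 18.7
position: [0.5423, -0.1958, 0.1655]
ee_rot: [-0.001, 0.08, 0.997, 0.001]
wrist_force: [-1.0, 1.3, 0.0]
grip_width: 0.0931
grip_force: 0.0
time_s: 19.9
position: [0.5423, -0.1959, 0.1657]
ee_rot: [-0.001, -0.351, 0.936, 0.001]
wrist_force: [-0.1, -0.5, -0.6]
grip_width: 0.0931
grip_force: 0.0
wrist knob_top 0.72 [ 0.5461 -0.2005  0.1161]
top knob_top 0.41 [ 0.5423 -0.1985  0.1193]
0.8 319.1509765196401 258.85714285714283 281 356 220 298
[ 243  200  145  146 5995] [326.14395329 256.53344454] [ 0.53677953 -0.19869469  0.1195    ]
[341 200  44  44 739] [364.0338295  219.84979702] [ 0.50838106 -0.19690078  0.1195    ]
[ 297  244   46   43 1474] [319.96675712 265.06784261] [ 0.54263466 -0.19803969  0.1195    ]
[ 383  275   50   59 1268] [409.13801262 300.41246057] [ 0.5256208  -0.14695518  0.1195    ]
[ 63 361 164   2 313] [144.81789137 361.51757188] [ 0.65359942 -0.23624097  0.1195    ]
[458 361  94  22 969] [495.83591331 371.63467492] [ 0.52449016 -0.07744525  0.1195    ]
[  60  365  164   19 2908] [138.85660248 373.83631362] [ 0.66253518 -0.23423879  0.1195    ]
[ 413  389   86   47 2650] [456.09811321 417.15698113] [ 0.56142542 -0.07275208  0.1195    ]
[250 424  24  40 537] [261.07821229 445.24394786] [ 0.65427477 -0.14907135  0.1195    ]
[131 456  84   7 399] [165.7593985  459.85463659] [ 0.70151883 -0.18707793  0.1195    ]
[ 0.54275877 -0.19610316  0.16665806] [-5.39906140e-01  3.45903742e-01  1.54441085e+00 -2.07390812e-06
  1.25198190e+00 -2.82568664e+00]
```

```bash
python3 -m jog '0 0 1 0 0;0 0 1 0 0;0 0 .6 0 .3;0 0 0 0 .7;0 0 0 0 .7;0 0 0 0 .7;0 0 0 0 .7;0 0 0 0 .7;0 0 0 0 .7;0 0 0 0 .7' 30
python3 - <<'E'
from h import *
f=bot.grab_frame("scene"); g=bot.grab_frame("top")
a=cv2.resize(f["img"][190:270,280:410,::-1],None,fx=6,fy=6,interpolation=2)[:300]; b=cv2.resize(g["img"][185:245,275:405,::-1],None,fx=6,fy=6,interpolation=2)[:300]
cv2.imwrite("pics/s7.png",np.vstack([a,b]))
E
```

```text
time_s: 21.15
position: [0.543, -0.1961, 0.0897]
ee_rot: [0.0, -0.35, 0.937, -0.0]
wrist_force: [-1.0, 1.0, 4.0]
grip_width: 0.0396
grip_force: 30.0
```

View pics/s7.png

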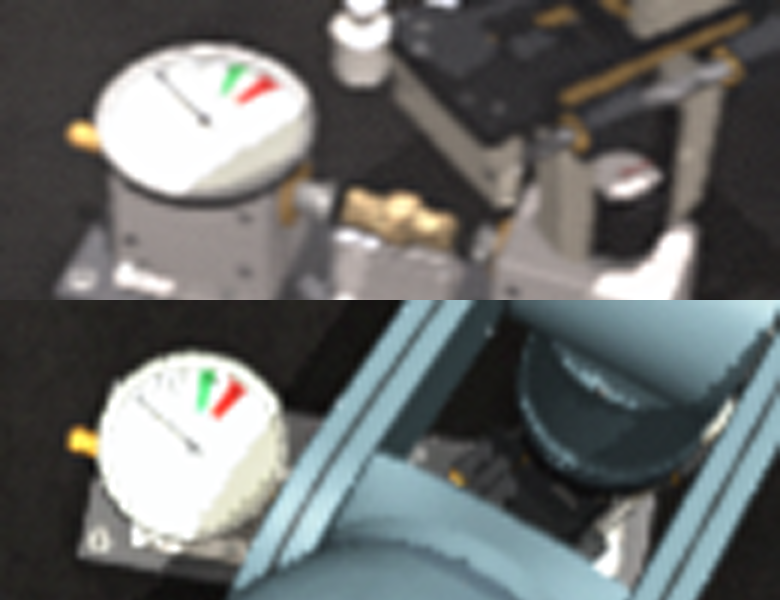

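Both cameras see the dial: the pointer is at its zero, the centre is at top (307.8,210.2) and scene (315,210.7), and green lies about 1 rad further on. I'll write a pointer reader and start turning.

```bash
cat >> h.py <<'E'
def pointer():
    phi=1.375-np.pi/2  # clamp +x direction in world
    out=[]
    for cam,(u,v) in(("top",(307.8,210.2)),("scene",(315,210.7))):
        f=bot.grab_frame(cam); c=ray(f,u,v,.092); R=np.array(f["R"]);t=np.array(f["t"])
        g=cv2.cvtColor(f["img"],cv2.COLOR_RGB2GRAY).astype(np.float32)
        th=np.arange(-.5,1.8,.01); r=np.linspace(.005,.020,16); a=phi+1-th  # clockwise growing
        X=np.stack([c[0]+np.outer(np.cos(a),r),c[1]+np.outer(np.sin(a),r),np.full((len(a),len(r)),c[2])],-1)@R.T+t
        U=(f["fx"]*X[...,0]/X[...,2]+f["cx"]).astype(np.float32);V=(f["fy"]*X[...,1]/X[...,2]+f["cy"]).astype(np.float32)
        s=255-cv2.remap(g,U,V,cv2.INTER_LINEAR).mean(1); k=s.argmax(); w=np.clip(s-.6*s[k]-.4*np.median(s),0,None)*(abs(th-th[k])<.3)
        out.append((round(float(th@w/w.sum()),3),round(float(s[k]-np.median(s)))))
    st=bot.observe(); print("ptr",out,"t",st["time_s"],"F",np.round(st["wrist_force"],1),"Tz",round(float(st["ft_torque"][2]),3),"q6",st["joint_pos"][5],"w",st["grip_width"])
E
python3 -c "
from h import *
pointer()"
python3 -m jog '0 0 0 .6 .7;0 0 0 .6 .7;0 0 0 .6 .7;0 0 0 .6 .7;0 0 0 .6 .7;0 0 0 .6 .7;0 0 0 .6 .7;0 0 0 .6 .7;0 0 0 .6 .7;0 0 0 .6 .7;0 0 0 .6 .7;0 0 0 .6 .7'
python3 -c "
from h import *
pointer()"
```

```text
ptr [(0.059, 27), (-0.016, 41)] t 21.35 F [-2.1  2.2  4.6] Tz 0.015 q6 -2.8268225451870856 w 0.039856790077761585
time_s: 22.55
position: [0.5431, -0.1964, 0.0896]
ee_rot: [0.0, -0.069, 0.998, -0.0]
wrist_force: [-1.1, 1.3, 5.6]
grip_width: 0.0396
grip_force: 30.0
ptr [(0.058, 28), (-0.016, 41)] t 22.65 F [-1.5 -0.1  5.4] Tz -0.109 q6 -2.2494690437093214 w 0.03929628749422886
```

```bash
python3 -m jog '0 0 0 .6 .7;0 0 0 .6 .7;0 0 0 .6 .7;0 0 0 .6 .7;0 0 0 .6 .7;0 0 0 .6 .7;0 0 0 .6 .7;0 0 0 .6 .7;0 0 0 .6 .7;0 0 0 .6 .7;0 0 0 .6 .7;0 0 0 .6 .7'
python3 -c "
from h import *
pointer()"
```

```text
time_s: 23.85
position: [0.5431, -0.1966, 0.0896]
ee_rot: [0.0, 0.217, 0.976, -0.0]
wrist_force: [-1.7, -0.2, 4.6]
grip_width: 0.0397
grip_force: 30.0
ptr [(0.057, 28), (-0.016, 43)] t 23.95 F [-1.3 -0.   5.5] Tz -0.058 q6 -1.6740694067493014 w 0.039894594336112574
```

```bash
python3 -m jog '0 0 0 .5 .7;0 0 0 .5 .7;0 0 0 .5 .7;0 0 0 .5 .7;0 0 0 .5 .7;0 0 0 .5 .7;0 0 0 .5 .7;0 0 0 .5 .7;0 0 0 .5 .7;0 0 0 .5 .7;0 0 0 .5 .7;0 0 0 .5 .7'
python3 -c "
from h import *
pointer()"
```

```text
time_s: 25.15
position: [0.5429, -0.1968, 0.0896]
ee_rot: [0.0, 0.442, 0.897, -0.001]
wrist_force: [-1.4, -1.1, 5.4]
grip_width: 0.0394
grip_force: 30.0
ptr [(0.059, 28), (-0.015, 42)] t 25.25 F [-3.2 -0.4  3.9] Tz -0.166 q6 -1.1944798396027594 w 0.039705460354036895
```

```bash
python3 -m jog '0 0 0 .5 .7;0 0 0 .5 .7;0 0 0 .5 .7;0 0 0 .5 .7;0 0 0 .5 .7;0 0 0 .5 .7;0 0 0 .5 .7;0 0 0 .5 .7;0 0 0 .5 .7;0 0 0 .5 .7;0 0 0 .5 .7;0 0 0 .5 .7'
python3 -c "
from h import *
pointer()"
```

```text
time_s: 26.45
position: [0.5427, -0.1969, 0.0896]
ee_rot: [0.0, 0.643, 0.766, -0.001]
wrist_force: [-3.9, -2.0, 5.5]
grip_width: 0.0395
grip_force: 30.0
ptr [(0.079, 35), (0.006, 42)] t 26.55 F [-3.  -2.   5.6] Tz -0.136 q6 -0.7145592485285689 w 0.03963097299232691
```

```bash
python3 -m jog '0 0 0 .5 .7;0 0 0 .5 .7;0 0 0 .5 .7;0 0 0 .5 .7;0 0 0 .5 .7;0 0 0 .5 .7;0 0 0 .5 .7;0 0 0 .5 .7;0 0 0 .5 .7;0 0 0 .5 .7;0 0 0 .5 .7;0 0 0 .5 .7'
python3 -c "
from h import *
pointer()"
```

```text
time_s: 27.75
position: [0.5425, -0.1969, 0.0896]
ee_rot: [0.0, 0.806, 0.591, -0.001]
wrist_force: [-3.4, -1.9, 6.5]
grip_width: 0.0395
grip_force: 30.0
ptr [(0.246, 33), (0.179, 21)] t 27.85 F [-4.8 -1.4  6.6] Tz -0.065 q6 -0.2345299369474143 w 0.039597577203134435
```

```bash
python3 -m jog '0 0 0 .4 .7;0 0 0 .4 .7;0 0 0 .4 .7;0 0 0 .4 .7;0 0 0 .4 .7;0 0 0 .4 .7;0 0 0 .4 .7;0 0 0 .4 .7;0 0 0 .4 .7;0 0 0 .4 .7;0 0 0 .4 .7;0 0 0 .4 .7'
python3 -c "
from h import *
pointer()"
```

```text
time_s: 29.05
position: [0.5423, -0.1968, 0.0897]
ee_rot: [0.0, 0.904, 0.427, -0.001]
wrist_force: [-4.5, -1.0, 7.3]
grip_width: 0.0394
grip_force: 30.0
ptr [(0.417, 30), (0.227, 17)] t 29.15 F [-4.5 -1.4  6.3] Tz -0.122 q6 0.14919160865843648 w 0.03962958557492294
```

```bash
python3 -m jog '0 0 0 .4 .7;0 0 0 .4 .7;0 0 0 .4 .7;0 0 0 .4 .7;0 0 0 .4 .7;0 0 0 .4 .7;0 0 0 .4 .7;0 0 0 .4 .7;0 0 0 .4 .7;0 0 0 .4 .7'
python3 -c "
from h import *
pointer()"
```

```text
time_s: 30.15
position: [0.5422, -0.1967, 0.0896]
ee_rot: [0.0, 0.961, 0.277, -0.001]
wrist_force: [-4.4, -0.9, 8.0]
grip_width: 0.0394
grip_force: 30.0
ptr [(0.464, 7), (0.252, 11)] t 30.25 F [-5.  -0.3  7.6] Tz -0.035 q6 0.4690993954993395 w 0.039163455282514616
```

```bash
python3 - <<'E'
from h import *
f=bot.grab_frame("scene"); g=bot.grab_frame("top"); w=bot.grab_frame("wrist")
a=cv2.resize(f["img"][185:245,285:365,::-1],(400,300),interpolation=2); b=cv2.resize(g["img"][185:245,275:355,::-1],(400,300),interpolation=2)
c=cv2.resize(w["img"][:,:,::-1],(400,300),interpolation=3)
cv2.imwrite("pics/s8.png",np.vstack([np.hstack([a,b]),np.hstack([c,c*0])]))
E
```

```text
(no output)
```

View pics/s8.png

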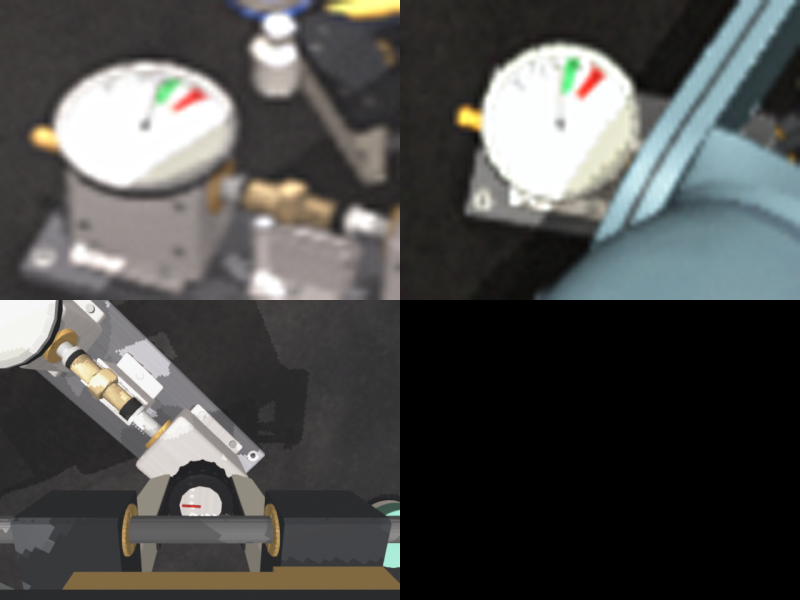

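Pointer is just short of green (top crop: pointer near vertical at (558,80), green at (571,75)), about 0.7. The old reader caught tick marks, so I'll improve it by differencing against the first pictures.

```bash
cat >> h.py <<'E'
def pointer2():
    phi=1.375-np.pi/2; out=[]
    for cam,(u,v) in(("top",(307.8,210.2)),("scene",(315,210.7))):
        f=bot.grab_frame(cam); c=ray(f,u,v,.092); R=np.array(f["R"]);t=np.array(f["t"])
        b=cv2.imread("pics/%s0.png"%cam)
        th=np.arange(-.3,1.7,.01); r=np.linspace(.008,.03,20); a=phi+1-th
        X=np.stack([c[0]+np.outer(np.cos(a),r),c[1]+np.outer(np.sin(a),r),np.full((len(a),len(r)),c[2])],-1)@R.T+t
        U=(f["fx"]*X[...,0]/X[...,2]+f["cx"]).astype(np.float32);V=(f["fy"]*X[...,1]/X[...,2]+f["cy"]).astype(np.float32)
        smp=lambda im:cv2.remap(im,U,V,cv2.INTER_LINEAR).astype(float)
        b=smp(b);n=smp(f["img"][:,:,::-1].copy())
        for s in((b.sum(2)-n.sum(2)).mean(1),(n.sum(2)-b.sum(2)).mean(1)):
            k=s.argmax(); w=np.clip(s-.4*s[k],0,None)*(abs(th-th[k])<.3); out.append((cam,round(float(th@w/w.sum()),3),round(float(s[k]))))
        gr=(b[...,1]-b[...,2]).mean(1); rd=(b[...,2]-b[...,1]).mean(1)
        out.append(("green",[round(float(th[gr>.5*gr.max()][i]),2) for i in(0,-1)],"red",[round(float(th[rd>.5*rd.max()][i]),2) for i in (0,-1)]))
    print(*out,sep="\n"); print(bot.observe()["time_s"])
E
python3 -c "
from h import *
pointer2()"
```

```text
('top', 0.711, 69)
('top', 0.029, 82)
('green', [0.78, 0.97], 'red', [1.15, 1.38])
('scene', 0.698, 102)
('scene', -0.016, 110)
('green', [0.77, 0.95], 'red', [1.17, 1.41])
30.5
```

Calibrated against the green and red sectors, the true pointer value is about 0.80; about 0.28 rad more on the knob is needed.

```bash
python3 -m jog '0 0 0 .3 .7;0 0 0 .35 .7;0 0 0 .35 .7;0 0 0 .35 .7;0 0 0 .35 .7;0 0 0 .35 .7;0 0 0 .35 .7;0 0 0 .35 .7;0 0 0 .35 .7;0 0 0 .3 .7;0 0 0 0 .7;0 0 0 0 .7'
python3 -c "
from h import *
pointer2()"
```

```text
time_s: 31.7
position: [0.5421, -0.1966, 0.0897]
ee_rot: [0.0, 0.989, 0.145, -0.001]
wrist_force: [-5.4, -0.6, 7.3]
grip_width: 0.0398
grip_force: 30.0
('top', 0.723, 75)
('top', 0.03, 84)
('green', [0.78, 0.97], 'red', [1.15, 1.38])
('scene', 0.801, 44)
('scene', -0.014, 113)
('green', [0.77, 0.95], 'red', [1.17, 1.41])
31.8
```

```bash
sed -e 's/def pointer2/def pointer3/' -e 's/linspace(.008,.03,20)/linspace(.005,.015,12)/' h.py | sed -n '/def pointer3/,$p' > p3.py; cat p3.py >> h.py
python3 -c "
from h import *
pointer3()"
python3 -m jog '0 0 0 0 .6;0 0 0 0 .4;0 0 0 0 .3;0 0 0 0 .2;0 0 0 0 .2;0 0 -.5 0 .2;0 0 -1 0 .2;0 0 -1 0 .2;0 0 -1 0 0'
python3 -c "
from h import *
pointer3(); pointer2()
f=bot.grab_frame('wrist'); P=np.array(f['R'])@np.array([.578,-.023,.092])+f['t']; print(f['fx']*P[0]/P[2]+f['cx'],f['fy']*P[1]/P[2]+f['cy'])
"
```

```text
time_s: 32.75
position: [0.5428, -0.196, 0.1949]
ee_rot: [-0.0, 0.99, 0.144, -0.0]
wrist_force: [1.1, -0.5, 0.1]
grip_width: 0.0789
grip_force: 0.0Traceback (most recent call last):
  File "<string>", line 3, in <module>
    pointer3()
    ~~~~~~~~^^
  File "h.py", line 60, in pointer3
    out.append(("green",[round(float(th[gr>.5*gr.max()][i]),2) for i in(0,-1)],"red",[round(float(th[rd>.5*rd.max()][i]),2) for i in (0,-1)]))
                                                                                                  ~~~~~~~~~~~~~~~~~~^^^
IndexError: index 0 is out of bounds for axis 0 with size 0
Traceback (most recent call last):
  File "h.py", line 60, in pointer3
    out.append(("green",[round(float(th[gr>.5*gr.max()][i]),2) for i in(0,-1)],"red",[round(float(th[rd>.5*rd.max()][i]),2) for i in (0,-1)]))
                                                                                                  ~~~~~~~~~~~~~~~~~~^^^
IndexError: index 0 is out of bounds for axis 0 with size 0
```

```bash
python3 - <<'E'
from h import *
f=bot.grab_frame('wrist'); np.savez("wf.npz",img=f["img"],R=f["R"],t=f["t"],k=[f["fx"],f["fy"],f["cx"],f["cy"]])
def pr(X): P=np.array(f['R'])@np.array(X)+f['t']; return f['fx']*P[0]/P[2]+f['cx'],f['fy']*P[1]/P[2]+f['cy']
print(pr([.5785,-.022,.092]),bot.observe()["position"],bot.observe()["joint_pos"])
for n in("pointer",):
  for d in bot.silhouettes(f,n)[:2]:
    v,u=np.nonzero(d["pixels"]); print(d["p"],len(u),u.mean(),v.mean(),u.min(),u.max(),v.min(),v.max())
im=f["img"].astype(int)
for nm,m in(("green",(im[...,1]>im[...,0]+80)&(im[...,1]>im[...,2]+40)),("red",(im[...,0]>im[...,1]+100))):
    v,u=np.nonzero(m); print(nm,len(u),(u.mean(),v.mean(),u.min(),u.max(),v.min(),v.max()) if len(u) else "")
E
```

```text
(np.float64(70.99853922569582), np.float64(116.27153425115705)) [ 0.54532382 -0.19743887  0.19864687] [-5.39646088e-01  3.20323713e-01  1.49979039e+00  6.79408024e-05
  1.31293993e+00  7.40983913e-01]
0.56 229 78.78165938864629 107.8471615720524 70 93 68 126
green 197 (np.float64(94.73096446700508), np.float64(76.49746192893402), np.int64(87), np.int64(103), np.int64(61), np.int64(94))
red 436 (np.float64(120.0848623853211), np.float64(99.01834862385321), np.int64(95), np.int64(316), np.int64(75), np.int64(254))
```

```bash
cat > wp.py <<'E'
from h import *
f=bot.grab_frame('wrist'); im=f["img"].astype(int)
S=bot.silhouettes(f,"pointer")[0]; v,u=np.nonzero(S["pixels"])
P=np.array([ray(f,a,b,.092)[:2] for a,b in zip(u,v)]); 
gm=(im[...,1]>im[...,0]+80)&(im[...,1]>im[...,2]+40); rm=(im[...,0]>im[...,1]+100)
x0,y0=u.mean(),v.mean(); yy,xx=np.mgrid[:480,:640]; near=np.hypot(xx-x0,yy-y0)<75
dark=(im.max(2)<110)&(np.hypot(xx-x0,yy-y0)<50)
w=((im.min(2)>150)|gm|rm|dark)&near
n,lab,st,_=cv2.connectedComponentsWithStats(w.astype(np.uint8)); k=1+st[1:,4].argmax(); print("face",st[k])
W2=lambda m:np.array([ray(f,a,b,.092)[:2] for b,a in np.argwhere(m)])
h=cv2.convexHull(np.argwhere(lab==k)[:,::-1].astype(np.float32)).reshape(-1,2)
C,r=cv2.minEnclosingCircle(np.array([ray(f,*p,.092)[:2] for p in h],dtype=np.float32)*1000); C=np.array(C)/1000; print("centre",C,"r mm",r)
phi=1.375-np.pi/2
ang=lambda Q,c:1+phi-np.arctan2(*(Q-c).T[::-1])
mu=P.mean(0); ww,V=np.linalg.eigh(np.cov((P-mu).T)); d=V[:,1]*np.sign(V[:,1]@(mu-C)); print("pointer axis",S["p"],1+phi-np.arctan2(d[1],d[0]),"len",np.sqrt(ww)*1000)
g=W2(gm&near); rr=W2(rm&near)
for c in(C,[.5785,-.022]):
  print("green",np.percentile(ang(g,c),[2,50,98]),"red",np.percentile(ang(rr,c),[2,50,98]))
  D=W2(dark); R=np.hypot(*(D-c).T); m=(R>.008)&(R<.035); a=ang(D[m],c); b=np.histogram(a,np.arange(-.5,1.8,.1)); print(list(zip(np.round(b[1],1),b[0])))
E
python3 wp.py
```

```text
face [    4    41   140   134 14104]
centre [ 0.57998279 -0.02513606] r mm 43.59264373779297
pointer axis 0.64 0.9811224346154519 len [ 1.31340633 11.75397055]
green [0.94248265 1.10576559 1.19287398] red [1.3667171  1.50743132 1.67273462]
[(np.float64(-0.5), np.int64(0)), (np.float64(-0.4), np.int64(0)), (np.float64(-0.3), np.int64(0)), (np.float64(-0.2), np.int64(0)), (np.float64(-0.1), np.int64(1)), (np.float64(-0.0), np.int64(10)), (np.float64(0.1), np.int64(0)), (np.float64(0.2), np.int64(2)), (np.float64(0.3), np.int64(2)), (np.float64(0.4), np.int64(1)), (np.float64(0.5), np.int64(19)), (np.float64(0.6), np.int64(4)), (np.float64(0.7), np.int64(6)), (np.float64(0.8), np.int64(3)), (np.float64(0.9), np.int64(64)), (np.float64(1.0), np.int64(88)), (np.float64(1.1), np.int64(5)), (np.float64(1.2), np.int64(3)), (np.float64(1.3), np.int64(0)), (np.float64(1.4), np.int64(3)), (np.float64(1.5), np.int64(15)), (np.float64(1.6), np.int64(1))]
green [1.03223456 1.18843969 1.30100553] red [1.41838106 1.55538789 1.70836141]
[(np.float64(-0.5), np.int64(0)), (np.float64(-0.4), np.int64(0)), (np.float64(-0.3), np.int64(0)), (np.float64(-0.2), np.int64(0)), (np.float64(-0.1), np.int64(0)), (np.float64(-0.0), np.int64(0)), (np.float64(0.1), np.int64(11)), (np.float64(0.2), np.int64(0)), (np.float64(0.3), np.int64(2)), (np.float64(0.4), np.int64(2)), (np.float64(0.5), np.int64(1)), (np.float64(0.6), np.int64(18)), (np.float64(0.7), np.int64(2)), (np.float64(0.8), np.int64(3)), (np.float64(0.9), np.int64(1)), (np.float64(1.0), np.int64(45)), (np.float64(1.1), np.int64(78)), (np.float64(1.2), np.int64(21)), (np.float64(1.3), np.int64(9)), (np.float64(1.4), np.int64(2)), (np.float64(1.5), np.int64(4)), (np.float64(1.6), np.int64(2))]
```

The pointer is at about 0.92–0.94, in the lower part of green. I'll regrip and nudge it 0.1 rad toward the middle.

```bash
python3 -m jog '0 0 1 0 .2;0 0 1 0 .2;0 0 1 0 .2;0 0 .5 0 .3;0 0 0 0 .7;0 0 0 0 .7;0 0 0 0 .7;0 0 0 0 .7;0 0 0 0 .7;0 0 0 0 .7;0 0 0 0 .7' 30
python3 -m jog '0 0 0 .2 .7;0 0 0 .25 .7;0 0 0 .25 .7;0 0 0 .25 .7;0 0 0 .25 .7;0 0 0 0 .7;0 0 0 0 .7'
python3 -m jog '0 0 0 0 .6;0 0 0 0 .4;0 0 0 0 .3;0 0 0 0 .2;0 0 0 0 .2;0 0 -.5 0 .2;0 0 -1 0 .2;0 0 -1 0 .2;0 0 -1 0 0;0 0 0 0 0;0 0 0 0 0;0 0 0 0 0'
python3 wp.py
```

```text
time_s: 34.1
position: [0.5435, -0.1962, 0.0901]
ee_rot: [0.0, 0.99, 0.144, 0.001]
wrist_force: [-0.8, 1.9, 6.2]
grip_width: 0.0395
grip_force: 30.0
time_s: 34.8
position: [0.5435, -0.1963, 0.09]
ee_rot: [0.0, 0.995, 0.097, 0.001]
wrist_force: [-0.9, 2.1, 5.4]
grip_width: 0.0395
grip_force: 30.0
time_s: 36.0
position: [0.5421, -0.1958, 0.1926]
ee_rot: [-0.001, 0.995, 0.097, -0.001]
wrist_force: [0.2, -0.3, -0.4]
grip_width: 0.0926
grip_force: 0.0
face [    0    62   135   139 14097]
centre [ 0.57960144 -0.02522955] r mm 44.393272399902344
pointer axis 0.74 1.0322587298972925 len [1.57048634 8.77833097]
green [0.94184982 1.05862991 1.19275745] red [1.36381207 1.49866245 1.66037573]
[(np.float64(-0.5), np.int64(0)), (np.float64(-0.4), np.int64(0)), (np.float64(-0.3), np.int64(0)), (np.float64(-0.2), np.int64(0)), (np.float64(-0.1), np.int64(0)), (np.float64(-0.0), np.int64(4)), (np.float64(0.1), np.int64(0)), (np.float64(0.2), np.int64(0)), (np.float64(0.3), np.int64(0)), (np.float64(0.4), np.int64(0)), (np.float64(0.5), np.int64(7)), (np.float64(0.6), np.int64(0)), (np.float64(0.7), n
[... 398 characters left out ...]
-0.5), np.int64(0)), (np.float64(-0.4), np.int64(0)), (np.float64(-0.3), np.int64(0)), (np.float64(-0.2), np.int64(0)), (np.float64(-0.1), np.int64(0)), (np.float64(-0.0), np.int64(0)), (np.float64(0.1), np.int64(4)), (np.float64(0.2), np.int64(0)), (np.float64(0.3), np.int64(0)), (np.float64(0.4), np.int64(0)), (np.float64(0.5), np.int64(0)), (np.float64(0.6), np.int64(7)), (np.float64(0.7), np.int64(0)), (np.float64(0.8), np.int64(0)), (np.float64(0.9), np.int64(0)), (np.float64(1.0), np.int64(1)), (np.float64(1.1), np.int64(77)), (np.float64(1.2), np.int64(41)), (np.float64(1.3), np.int64(14)), (np.float64(1.4), np.int64(7)), (np.float64(1.5), np.int64(7)), (np.float64(1.6), np.int64(3))]
```

Green spans 0.94–1.19 in this measurement, and the pointer sits at about 1.05, near the middle. The gripper is open and clear, so I'm handing in.

```bash
python3 -c "
from rig import bot
print(bot.close_job())"
```

```text
the job is handed in; nothing more can be done
None
```

I laid the brass adapter in the groove, let go, and closed the clamp slowly until the dial pointer read about 0.98–1.0 rad, near the middle of green; the gripper is open and clear and the job is handed in, with no verdict returned.

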